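# Prop the splash cover and set the ink warmer to its limit

## Task

Set the ink-warming plate as hot as its limit allows: lift the splash cover over the thermostat by its red bar until its yellow stay drops behind the step in its track, and lower it onto the stay so that it stands propped open by itself; do not let it snap shut. Then turn the black dial clockwise, feeling for the hidden limit clip, until it rests firmly against the clip without forcing it; let go and leave the cover propped, the dial on the clip, and the ink tin, roller, ink knife, yellow gouge and baren where they are.

Things in the scene. Friction and masses are not known exactly. Their poses are not given: they have to be found in the camera images.
- warming_plate: Ink-warming plate fixed to the bench: grey housing 330 mm wide (its y), 458 mm deep (its x, -100 to +358 mm), dark warming slab at the rear, aluminium control deck in front, 75 mm above the bench. Origin: on the bench, straight below the dial's axis. x axis points from the control deck to the slab (away from its user), y to the left, z up.
- hinge (a point): Middle of the hinge line of the splash cover, 80 mm behind the dial's axis (along the plate's +x) and 54 mm above the control deck. The hinge line runs along the plate's y axis.
- handle (a point): Centre of the cover's pull: a straight round red bar 10 mm thick, parallel to the hinge line and 157 mm from it, in the plane of the cover, 110 mm long between two steel side arms. 42 mm from the cover's front edge, 49 mm of free air under it when shut. Being round, it can turn between the fingers as the cover swings.
- splash_cover (a joint): Opening angle (rad) of the splash cover, a white-framed clear flat plate 115 x 172 mm over the control well, hinged at its rear edge. 0 = shut and level, 1.57 = upright, end stop at 2.0. A weak spring and its weight (about 0.2 kg) pull it shut from every angle (1 to 2 N at the bar); let go unpropped it snaps shut. On its stay it stands at 1.58.
- stay (a joint): Swing (rad, 0 = folded) of the stay: a yellow rod 104 mm long, pivoted on the cover's left edge 45 mm from the hinge line. Its foot drags along a steel track on the deck. Lift the cover past 1.7 rad and the foot falls off a 5 mm step into a pocket; let down again, the foot butts on the step at 1.58 and the stay carries the cover. From below 1.6 nothing holds it. About 2.1 when propped.
- stay_foot (a point): Foot of the stay, a 6 mm pin across the end of the yellow rod, left of the control well. Its height above the bench is 112 mm while on the upper track and 107 mm once it has dropped into the pocket behind the step.
- dial_grip (a point): Point on the thermostat dial's vertical axis, 36 mm above the deck. Black skirt 48 mm across, 12 mm high; on it a grip bar 42 long, 12 thick, from 12 to 46 mm above the deck, white pointer line at one end. x axis: along the bar to the pointer end; z up. The well is 160 mm wide (side walls 46 mm high), front sill 10 mm high; rear wall 83 mm behind the axis.
- dial (a joint): Turn of the thermostat dial (rad), growing clockwise as seen from above (hotter). It turns against friction (0.08 N m) and stays where it is left. Range 0 to 2.6, but the limit clip comes first.
- limit_clip (a joint): How far the dial has bent the limit clip (rad), a leaf-spring stop hidden under the dial's skirt, preset 0.6 to 1.5 rad clockwise of the dial's start: where, cannot be seen. 0 = not touched. It adds 2 N m per rad to the dial's friction: bent 0.03 to 0.1 (0.06 to 0.2 N m more) the dial rests firmly on it; past 0.15 it is forced. Let go, the dial creeps back a little but keeps touching it.
- ink_tin_mid (a point): Bystander: round ink tin with a blue wrapper, 76 mm across and 62 mm high, standing on the warming slab. The point is its centre.
- brayer_mid (a point): Bystander: inking roller lying on the bench to the left of the warming plate: black roller 34 mm thick and 90 mm wide, wooden handle 100 mm long. The point is on its fork, 18 mm above the bench.
- ink_knife_mid (a point): Bystander: ink knife with wooden handle, 235 mm long, lying on the bench to the right of the warming plate. The point is its middle.
- gouge_a_mid (a point): Bystander on the bench near the plate: wood gouge with a yellow handle, 220 mm long. The point is near its middle.
- baren_mid (a point): Bystander on the bench near the plate: round wooden printing baren, 120 mm across, with a dark grip bar, 33 mm high. The point is its centre.

How it is judged:
By the outcome, as a careful person would: the job done as asked, in the order asked, and still so for the second after the job is handed in, with the robot touching nothing.
It also fails if it takes over 70 s, if anything falls off the work surface, if the arm or the gripper's body presses on something with over 40 N, if the wrist force passes 120 N, or if a joint passes its speed limit or range.

## Robot

A 7-joint arm with a two-finger parallel gripper is mounted at the origin on the work surface. World frame = base frame: x ahead of the robot, y to its left, z up, the work surface at z = 0. Lengths are in m, angles in rad, forces in N, time in s.
With the tool pointing down it reaches from about 0.35 to 0.9 m from the base axis. Payload 7.2 kg.
Tool frame: the origin (TCP) lies midway between the tips of the shut fingers; the grasp point (between the pads) lies 19 mm behind it; x points along the fingers, z is the direction in which the jaws open and shut, and the axes are right-handed (so a half turn about x gives the same grasp; the last joint's range is limited). The gripper opens to 88 mm and grips with 3 to 60 N. Pads are 20 mm wide; open, the fingers measure 115 mm over their backs; the gripper's body (75 mm by 178 mm) begins 61 mm behind the grasp point.
Start: joints at [-1.244, 0.411, -0.013, 1.596, 0.006, 1.134, -0.082], TCP at [0.24, 0.577, 0.223] pointing down, gripper open.
Joint ranges: [-2.95, 2.95], [-0.29, 1.99], [-1.47, 1.44], [0.14, 2.54], [-1.03, 4.17], [0.13, 1.85], [-2.86, 2.86]. Speed limits (rad/s): [2.39, 2.39, 3.01, 3.01, 3.14, 3.14, 3.14].

## Interface

Orientations are given as a rotation vector (axis times angle).
In Python, from plant import r, eyes gives the robot as it stands. The module is installed in compiled form; this text tells all that it offers.
- The arm moves only by the shell command python3 -m jog 'ROWS' [FORCE]. ROWS is JSON, a list that holds one entry, the list of rows, each a list of 5 numbers: the gripper's target within -1 to 1 (fully open at 1, half-way at 0, shut at -1), then the shift along the tool's x, y, z in cm, then the turn about the tool's x in rad. In form: [[[claw, dx, dy, dz, yaw], ...]]. A call has 1 to 12 rows; each row is the pose to reach, as a shift and turn from the pose commanded when the call began, along the tool's axes at that moment; what a row does not reach only later rows make up. A row lasts 1/8 s, in which the tool goes at most 62.5 mm and 10.7 degrees, less where a joint would pass 70% of its speed; a pose out of reach is approached as far as the arm can. A call with a gripper value outside its range is refused whole. The fingers move at their own pace and stop on an object; FORCE is the grip in N (left out, the last holds). Time passes only in rows, so rows that repeat a pose let the fingers close. It gives the time, the measured TCP pose, the force and the opening at its end, in the units of the state.
- r.get_state(): the state, without advancing time (a new reading comes with each control period).
- eyes.camera(name): name is "scene" or "top" or "wrist"; returns the picture (400x640x3 uint8, red, green, blue); there is no depth.
- eyes.calibration(name): a dict with "mtx" (3x3 intrinsics, pixels), "k1" (the pictures are not rectified: a ray, as slopes to the right and down, at radius r is drawn at 1 + k1 r^2 times it, then the intrinsics apply), "position" and "rotation" of the camera in the world. Camera axes: x right, y up, looking along -z (the intrinsics and any distortion apply to the point x, -y, -z); pixel columns grow to the right and rows downward; lengths in m; the calibration is good to about 2 mm. A picture is of the moment at which its call begins: read the wrist's pose just before it. calibration takes no time and is no camera call; for the wrist camera it gives the pose at the moment of the call.
- r.finish_job(): hands the job in, once; it reports no verdict.
The state is a dict: "clock": time; "joint_pos": joint angles; "qd": joint speeds; "joint_torque": joint torques, N m; "eef_pos": TCP position; "ee_rot": TCP orientation; "force": force on the tool from outside, world axes, zero at the start; "moment": the same for the moment, N m; "gripper_width": opening from 0.0 (shut) to 1.0 (fully open).
Only numpy, scipy, OpenCV 4.12 (cv2) and the standard library are available. Lean on these libraries where they do the work, as an engineer would, in place of code of your own. Each camera call takes 0.05 s, during which the arm holds its last target.

## Working session

There is one attempt and no reset: what is moved stays moved. The work goes in short steps, Python scripts to look and compute and a shell command to move; the robot and the scene stay as the last step left them, time stands still between calls to the robot, and variables do not carry over. Pictures are saved under pics/ and viewed, and the job is handed in when it is done.

```bash
mkdir -p pics; python3 - <<'E'
from plant import r, eyes
import cv2
for n in ["scene","top","wrist"]:
    c=eyes.calibration(n); print(n,c)
    cv2.imwrite(f"pics/{n}0.png",eyes.camera(n)[:,:,::-1])
print(r.get_state())
E
```

```text
scene {'mtx': array([[444.35880259,   0.        , 312.72057298],
       [  0.        , 444.35880259, 198.53077253],
       [  0.        ,   0.        ,   1.        ]]), 'k1': -0.01119230958999555, 'position': array([ 1.37633709, -0.44536668,  1.14934018]), 'rotation': array([0.66338391, 0.38654373, 1.00368103])}
top {'mtx': array([[390.91470046,   0.        , 319.53791373],
       [  0.        , 390.91470046, 198.62616093],
       [  0.        ,   0.        ,   1.        ]]), 'k1': -0.044519314050893724, 'position': array([0.39302897, 0.00388971, 1.25755489]), 'rotation': array([ 0.11408609, -0.12427182, -1.58860375])}
wrist {'mtx': array([[314.40463904,   0.        , 322.48457367],
       [  0.        , 314.40463904, 193.2394093 ],
       [  0.        ,   0.        ,   1.        ]]), 'k1': 0.01416412368595474, 'position': array([0.17086344, 0.60606788, 0.3839427 ]), 'rotation': array([-0.24434685, -0.16031332,  1.16866164])}
{'clock': 0.15, 'joint_pos': array([-1.24420789,  0.41172756, -0.01272025,  1.59683184,  0.00559681,
        1.13431249, -0.08217296]), 'qd': array([ 4.05369378e-04, -2.41966206e-03,  1.21909095e-03, -1.93812204e-03,
       -1.60972350e-03,  1.27065406e-03,  5.00536052e-05]), 'joint_torque': array([ 1.53844780e-03, -5.88338792e+01,  6.42673206e-01, -2.91293550e+01,
       -5.35689772e-02,  1.57618127e-02,  8.39851486e-05]), 'eef_pos': array([0.24025945, 0.57655546, 0.22200329]), 'ee_rot': array([-0.91446167,  1.37148412,  0.91321677]), 'force': array([-0.73368539, -0.58458202,  0.39530595]), 'moment': array([ 0.02286179, -0.01166665,  0.00267761]), 'gripper_width': 1.0008497183223133}
```

View pics/scene0.png

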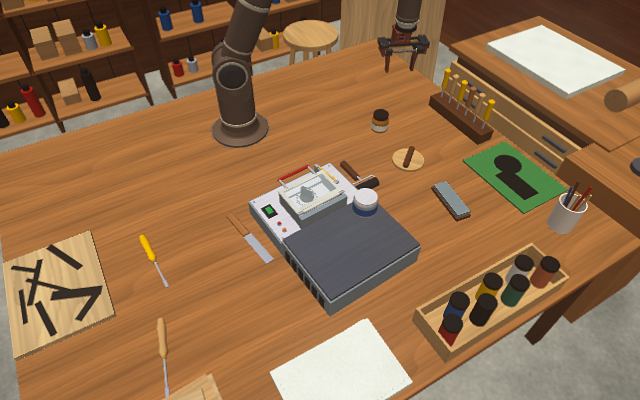

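View pics/top0.png

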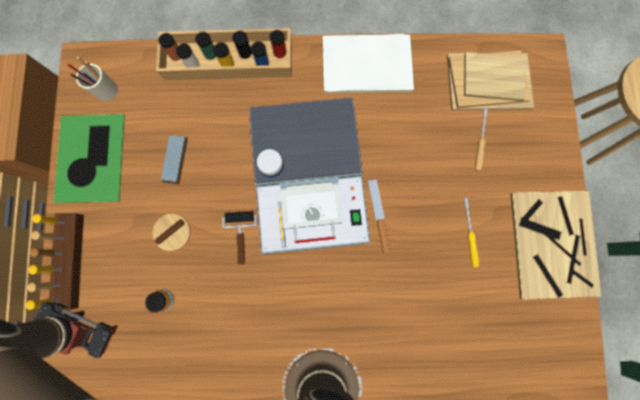

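View pics/wrist0.png

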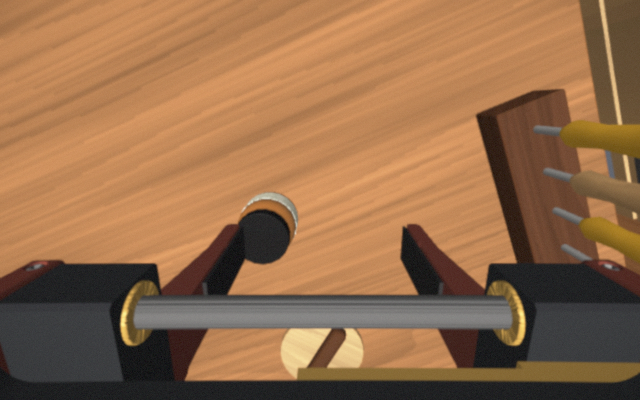

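Top view: +x is up in the image. The plate is at about px (250-368, 98-252), red bar about (315,239), dial about (312,213). I'll write helpers and zoom in.

```bash
cat > h.py <<'E'
from plant import r, eyes
import numpy as np, cv2
from scipy.spatial.transform import Rotation as R
def ray(c,px):
    K=c['mtx'];u=(px[0]-K[0,2])/K[0,0];v=(px[1]-K[1,2])/K[1,1]
    a,b=u,v
    for _ in range(20):
        s=1+c['k1']*(a*a+b*b);a,b=u/s,v/s
    return R.from_rotvec(c['rotation']).as_matrix()@np.array([a,-b,-1.])
def atz(c,px,z):
    d=ray(c,px);p=np.array(c['position']);return p+d*(z-p[2])/d[2]
def proj(c,P):
    q=R.from_rotvec(c['rotation']).as_matrix().T@(np.asarray(P)-c['position'])
    u,v=q[0]/-q[2],-q[1]/-q[2];s=1+c['k1']*(u*u+v*v);K=c['mtx']
    return np.array([K[0,0]*u*s+K[0,2],K[1,1]*v*s+K[1,2]])
def crop(name,x0,y0,x1,y1,k,fn):
    im=eyes.camera(name)[y0:y1,x0:x1,::-1]
    cv2.imwrite('pics/'+fn,cv2.resize(im,None,fx=k,fy=k,interpolation=cv2.INTER_CUBIC))
E
python3 - <<'E'
from h import *
im=cv2.imread('pics/top0.png')[90:260,240:380]
cv2.imwrite('pics/t1.png',cv2.resize(im,None,fx=3.5,fy=3.5,interpolation=cv2.INTER_CUBIC))
im=cv2.imread('pics/scene0.png')[150:310,240:430]
cv2.imwrite('pics/s1.png',cv2.resize(im,None,fx=3.7,fy=3.7,interpolation=cv2.INTER_CUBIC))
E
```

```text
(no output)
```

View pics/t1.png

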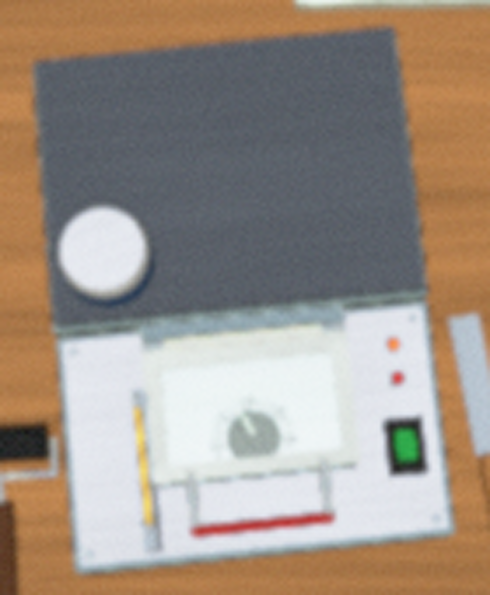

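View pics/s1.png

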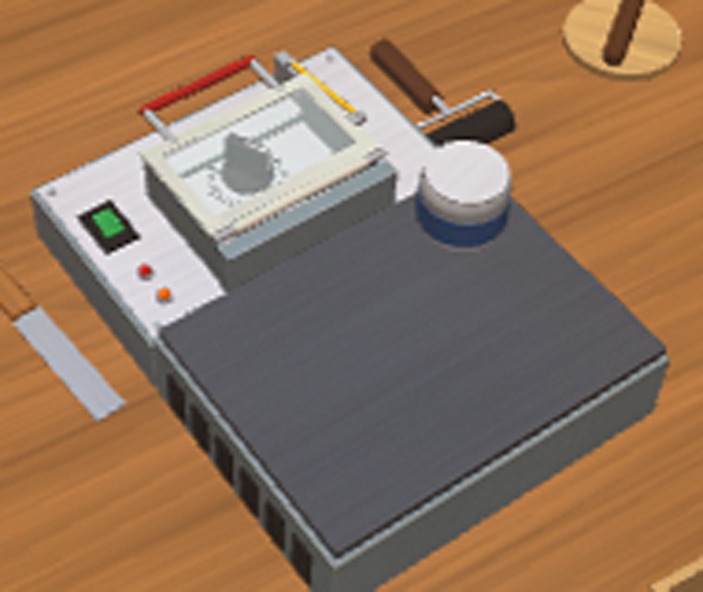

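```bash
cat >> h.py <<'E'
def tool(s=None):
    s=s or r.get_state(); return np.array(s['eef_pos']),R.from_rotvec(s['ee_rot']).as_matrix()
E
python3 - <<'E'
from h import *
from scipy.optimize import least_squares
c=eyes.calibration('top')
obs=[((78,571),(-.1,.165,.075)),((452,532),(-.1,-.165,.075)),((395,30),(.358,-.165,.075)),((37,62),(.358,.165,.075)),((332,516),(-.077,-.055,.129)),((195,531),(-.077,.055,.129))]
px=np.array([(a/3.5+240,b/3.5+90) for (a,b),_ in obs]); M=np.array([p for _,p in obs])
def T(q,m): return R.from_euler('z',q[2]).apply(m)+[q[0],q[1],0]
f=lambda q:np.concatenate([proj(c,p)-u for p,u in zip(T(q,M),px)])
s=least_squares(f,[.45,0,.1],loss='soft_l1');print('top',s.x,np.round(f(s.x),1))
# scene check
cs=eyes.calibration('scene')
obs2=[((35,197),(-.1,-.165,.075)),((332,50),(-.1,.165,.075)),((666,352),(.358,.165,.075)),((335,556),(.358,-.165,.075)),((145,108),(-.077,-.055,.129)),((253,60),(-.077,.055,.129))]
px2=np.array([(a/3.7+240,b/3.7+150) for (a,b),_ in obs2]); M2=np.array([p for _,p in obs2])
g=lambda q:np.concatenate([proj(cs,p)-u for p,u in zip(T(q,M2),px2)])
s2=least_squares(g,[.45,0,.1],loss='soft_l1');print('scene',s2.x,np.round(g(s2.x),1))
s3=least_squares(lambda q:np.r_[f(q),g(q)],[.45,0,.1],loss='soft_l1');print('both',s3.x)
q=s3.x
for n,m in [('bar',(-.077,0,.129)),('hinge',(.08,0,.129)),('dial',(0,0,.111))]: print(n,T(q,np.array(m)))
# dial pointer
for z,a,b in [(.121,253,436),(.121,247,415)]: print(atz(c,(a/3.5+240,b/3.5+90),z))
p,A=tool();print(p,A)
np.save('plate.npy',q)
E
```

```text
top [0.52419621 0.01582979 0.07875302] [-1.  -0.   1.4  0.1  0.4  0.1 -0.3  0.7 -0.7 -0.2  0.4 -0.7]
scene [0.51948941 0.01990935 0.08910702] [-1.8 -3.2 -0.  -3.2  1.   2.1  0.8  4.2  0.1 -0.5 -0.9 -1. ]
both [0.52381819 0.01689891 0.08221299]
bar [0.44707827 0.01057564 0.129     ]
hinge [0.60354799 0.02346854 0.129     ]
dial [0.52381819 0.01689891 0.111     ]
[0.5195681  0.01685892 0.121     ]
[0.53734275 0.02154819 0.121     ]
[0.24025945 0.57655546 0.22200329] [[-4.02656923e-04 -9.23099812e-01  3.84560235e-01]
 [-1.17669354e-03  3.84560438e-01  9.23099066e-01]
 [-9.99999227e-01 -8.08173156e-05 -1.24105151e-03]]
```

Plate fit: origin ≈ (0.524, 0.016), yaw ≈ 0.08; residuals about 1 px in the top view, bar and deck agree. Moving over the bar at constant height, clear of everything.

```bash
python3 -m jog '[[[0.5,0,-4,-4.4,0.12],[0,0,-8,-8.8,0.24],[-0.2,0,-12,-13.2,0.36],[-0.2,0,-16,-17.6,0.48],[-0.2,0,-20,-22,0.6],[-0.2,0,-24,-26.4,0.72],[-0.2,0,-28,-30.8,0.84],[-0.2,0,-32,-35.2,0.96],[-0.2,0,-36,-39.6,1.08],[-0.2,0,-40.9,-44.3,1.096],[-0.2,0,-40.9,-44.3,1.096],[-0.2,0,-40.9,-44.3,1.096]]]' 20; python3 - <<'E'
from h import *
p,A=tool();print(p,A.round(4))
crop('wrist',0,0,640,400,1,'w1.png')
E
```

```text
clock: 1.65
eef_pos: [0.4473, 0.0107, 0.2224]
ee_rot: [-0.062, 1.571, 0.062]
force: [-0.3, 0.2, -0.9]
gripper_width: 0.4
[0.44730826 0.01070423 0.222422  ] [[-6.000e-04 -7.900e-02  9.969e-01]
 [ 1.000e-04  9.969e-01  7.900e-02]
 [-1.000e+00  1.000e-04 -6.000e-04]]
```

View pics/w1.png

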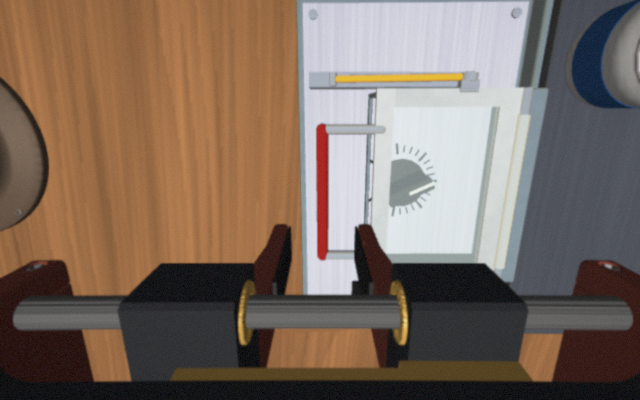

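Wrist view: red bar from (322,125) to (322,258), dial around (405,183), pointer to upper right, stay folded at (330-475,78). Checking against the estimate.

```bash
python3 - <<'E'
from h import *
c=eyes.calibration('wrist');q=np.load('plate.npy')
a=atz(c,(322,125),.129);b=atz(c,(322,258),.129)
print(a,b,(a+b)/2,np.linalg.norm(a-b),'perp heading',np.arctan2(a[1]-b[1],a[0]-b[0])-np.pi/2)
T=lambda m:R.from_euler('z',q[2]).apply(m)+[q[0],q[1],0]
for m in [(-.077,.055,.129),(-.077,-.055,.129),(-.1,.165,.075),(0,0,.121),(.021,0,.121)]: print(m,proj(c,T(np.array(m))))
for u in [(313,14),(516,13)]: print(atz(c,u,.075))
for u in [(410,192),(436,182)]: print(atz(c,u,.121))
E
```

```text
[0.44116202 0.07054543 0.129     ] [ 0.45056332 -0.04575908  0.129     ] [0.44586267 0.01239317 0.129     ] 0.11668386218991007 perp heading 0.08065810733567469
(-0.077, 0.055, 0.129) [323.22513546 131.71582764]
(-0.077, -0.055, 0.129) [323.28600693 256.5483203 ]
(-0.1, 0.165, 0.075) [296.47945191  -2.86607822]
(0, 0, 0.121) [411.64175447 194.93175221]
(0.021, 0, 0.121) [435.83686279 194.90987352]
[0.42579176 0.16138186 0.075     ]
[0.60238518 0.17575905 0.075     ]
[0.52198169 0.01940907 0.121     ]
[0.54282064 0.03006496 0.121     ]
```

```bash
python3 -m jog '[[[-0.2,3.5,0.1,-0.1,0],[-0.2,7,0.1,-0.1,0],[-0.2,10,0.1,-0.1,0],[-0.2,11.2,0.1,-0.1,0],[-0.2,11.2,0.1,-0.1,0],[-1,11.2,0.1,-0.1,0],[-1,11.2,0.1,-0.1,0],[-1,11.2,0.1,-0.1,0],[-1,11.2,0.1,-0.1,0]]]' 20; python3 - <<'E'
from h import *
s=r.get_state();print(s['eef_pos'],s['force'],s['moment'],s['gripper_width']*88)
crop('wrist',0,0,640,400,1,'w2.png')
E
```

```text
clock: 2.82
eef_pos: [0.4469, 0.0117, 0.111]
ee_rot: [-0.063, 1.569, 0.063]
force: [0.5, 0.4, 0.1]
gripper_width: 0.107
[0.44692814 0.01174276 0.11104833] [0.48755305 0.39467006 0.10874774] [ 0.040386   -0.16001485  0.04561747] 9.375901668057994
```

View pics/w2.png

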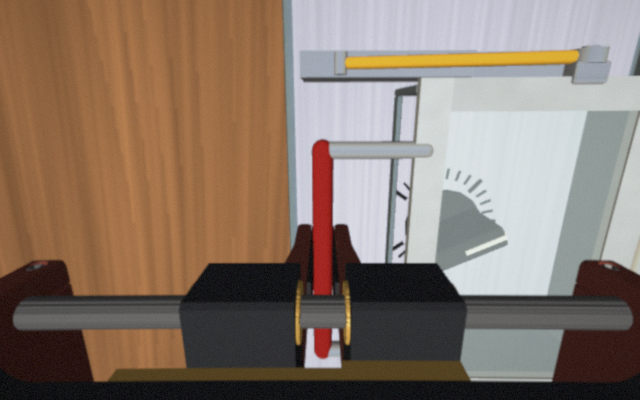

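Grip on the bar confirmed (9.4 mm opening). Lifting along the arc, first half.

```bash
python3 -m jog '[[[-1,-1.18,0,0.04,0],[-1,-2.35,0,0.18,0],[-1,-3.5,0,0.4,0],[-1,-4.64,0,0.7,0],[-1,-5.75,0,1.09,0],[-1,-6.83,0,1.56,0],[-1,-7.87,0,2.11,0],[-1,-8.87,0,2.74,0],[-1,-9.81,0,3.44,0],[-1,-10.7,0,4.21,0],[-1,-11.53,0,5.04,0],[-1,-12.3,0,5.94,0]]]'; python3 - <<'E'
from h import *
s=r.get_state();print(s['eef_pos'],s['force'],s['moment'],s['gripper_width']*88)
crop('wrist',0,0,640,400,1,'w3.png')
E
```

```text
clock: 4.38
eef_pos: [0.5024, 0.0161, 0.2343]
ee_rot: [-0.062, 1.578, 0.064]
force: [-16.7, -0.0, 16.0]
gripper_width: 0.103
[0.50236848 0.01613734 0.23428483] [-16.74590033  -0.04568592  15.97342146] [-0.0902598   3.83440523 -0.00881185] 9.101336899006403
```

View pics/w3.png

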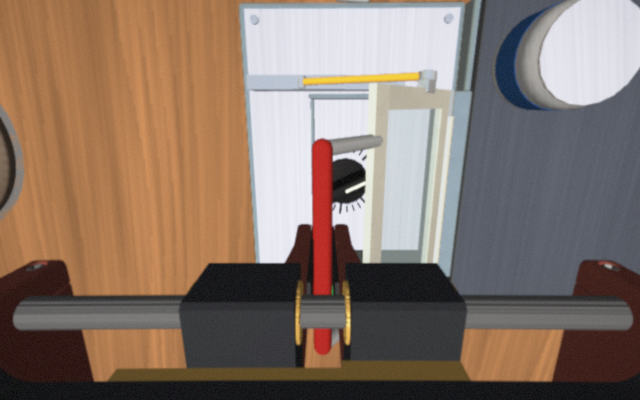

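```bash
python3 -m jog '[[[-1,0,0,0,0],[-1,0,0,0,0]]]'; python3 - <<'E'
from h import *
s=r.get_state();print(s['eef_pos'],s['force'],s['moment'],s['gripper_width']*88)
E
```

```text
clock: 4.68
eef_pos: [0.503, 0.0162, 0.2346]
ee_rot: [-0.062, 1.576, 0.064]
force: [-16.5, -0.9, 16.7]
gripper_width: 0.105
[0.50298977 0.0161638  0.23461254] [-16.50426478  -0.91321979  16.68177414] [-0.04115373  3.6990256   0.04183835] 9.234090200970009
```

```bash
python3 -m jog '[[[-1,-0.15,0,-0.15,0],[-1,-0.3,0,-0.25,0],[-1,-0.3,0,-0.25,0]]]'; python3 - <<'E'
from h import *
s=r.get_state();print(s['eef_pos'],s['force'],s['moment'],s['gripper_width']*88)
E
```

```text
clock: 5.05
eef_pos: [0.5047, 0.0163, 0.2365]
ee_rot: [-0.064, 1.567, 0.062]
force: [6.1, 0.1, -10.1]
gripper_width: 0.108
[0.50469562 0.01626288 0.23648373] [  6.13835011   0.05322519 -10.08537559] [ 0.12481772 -1.1868992   0.0285299 ] 9.528595885588512
```

```bash
python3 -m jog '[[[-1,-0.68,0,1.04,0],[-1,-1.32,0,2.12,0],[-1,-1.88,0,3.24,0],[-1,-2.35,0,4.4,0],[-1,-2.74,0,5.6,0],[-1,-3.03,0,6.8,0]]]'; python3 - <<'E'
from h import *
s=r.get_state();print(s['eef_pos'],s['force'],s['moment'],s['gripper_width']*88)
crop('wrist',0,0,640,400,1,'w4.png')
E
```

```text
clock: 5.8
eef_pos: [0.5722, 0.0217, 0.2676]
ee_rot: [-0.063, 1.569, 0.063]
force: [-2.9, -0.8, 1.9]
gripper_width: 0.105
[0.57216077 0.02165715 0.26761894] [-2.94845433 -0.83963991  1.87281235] [-0.02330232  0.75878721 -0.01568581] 9.269285756289468
```

View pics/w4.png

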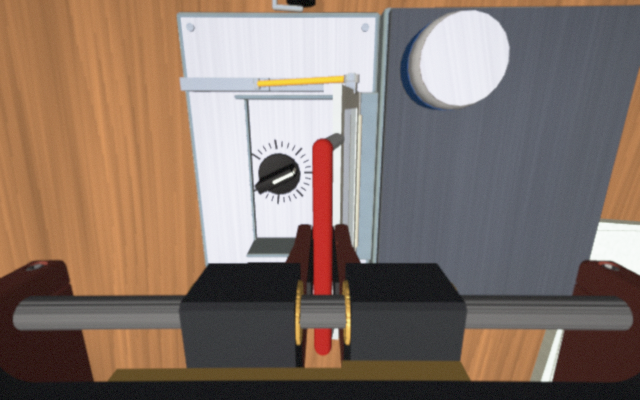

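```bash
python3 -m jog '[[[-1,-0.18,0,1.24,0],[-1,-0.27,0,2.5,0],[-1,-0.26,0,3.75,0],[-1,-0.15,0,5,0],[-1,0,0,5.93,0],[-1,0.2,0,6.85,0],[-1,0.2,0,6.85,0]]]'; python3 - <<'E'
from h import *
s=r.get_state();print(s['eef_pos'],s['force'],s['moment'],s['gripper_width']*88)
crop('wrist',0,0,640,400,1,'w5.png')
crop('scene',240,100,420,240,4,'s5.png')
E
```

```text
clock: 6.72
eef_pos: [0.6398, 0.0272, 0.2643]
ee_rot: [-0.063, 1.57, 0.063]
force: [-1.6, 1.4, 1.6]
gripper_width: 0.107
[0.63975864 0.02716786 0.26431646] [-1.55749384  1.40094568  1.58819409] [0.18390346 0.26979509 0.01064732] 9.426807533294514
```

View pics/w5.png

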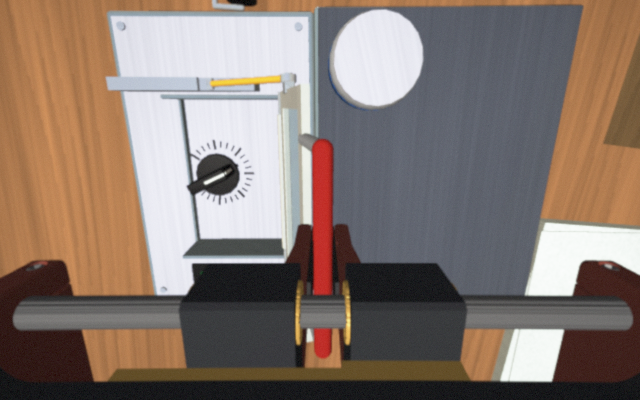

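View pics/s5.png

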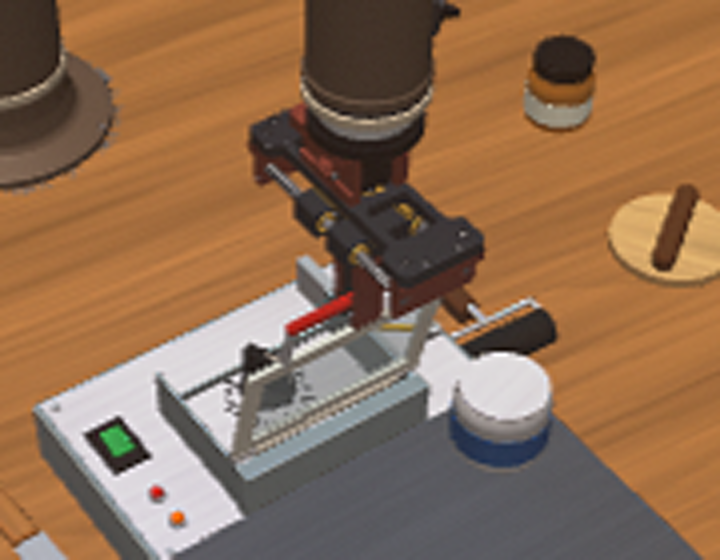

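```bash
python3 - <<'E'
from h import *
c=eyes.calibration('wrist');q=np.load('plate.npy')
T=lambda m:R.from_euler('z',q[2]).apply(m)+[q[0],q[1],0]
for th in (1.8,1.58):
  for y in (.09,.1):
    for z in (.112,.107):
      px=.08-.045*np.cos(th);pz=.129+.045*np.sin(th)
      x=px-np.sqrt(.104**2-(pz-z)**2); print(th,y,z,round(x,4),proj(c,T(np.array((x,y,z)))),'pivot',proj(c,T(np.array((px,y,pz)))))
im=cv2.imread('pics/w5.png')[55:110,90:320];cv2.imwrite('pics/w5c.png',cv2.resize(im,None,fx=3.4,fy=3.4,interpolation=cv2.INTER_CUBIC))
E
```

```text
1.8 0.09 0.112 0.0059 [207.26001031  88.67347378] pivot [289.92549951  84.88632171]
1.8 0.09 0.107 0.0097 [213.09635157  88.92633966] pivot [289.92549951  84.88632171]
1.8 0.1 0.112 0.0059 [206.13326564  77.41860162] pivot [289.50919782  70.83120529]
1.8 0.1 0.107 0.0097 [212.04314779  77.85611282] pivot [289.50919782  70.83120529]
1.58 0.09 0.112 -0.0031 [197.7774294   88.66095734] pivot [276.84724487  84.80851148]
1.58 0.09 0.107 0.0009 [203.88937301  88.91585573] pivot [276.84724487  84.80851148]
1.58 0.1 0.112 -0.0031 [196.55909287  77.40234709] pivot [276.27197995  70.6834581 ]
1.58 0.1 0.107 0.0009 [202.74876638  77.8422611 ] pivot [276.27197995  70.6834581 ]
```

View pics/w5c.png

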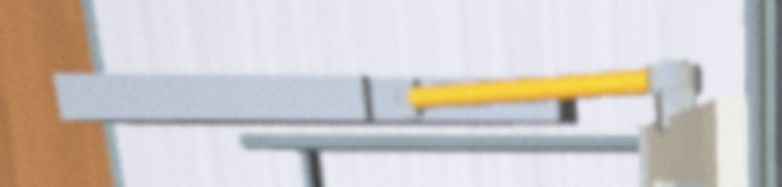

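The foot (≈(211,83)) is to the right of the step line at x≈198, in the pocket: it has dropped. Lowering slowly onto the step.

```bash
python3 -m jog '[[[-1,-0.2,0,-0.98,0],[-1,-0.33,0,-1.92,0],[-1,-0.38,0,-2.4,0],[-1,-0.41,0,-2.86,0],[-1,-0.42,0,-3.2,0],[-1,-0.42,0,-3.41,0],[-1,-0.42,0,-3.55,0],[-1,-0.42,0,-3.65,0],[-1,-0.42,0,-3.65,0]]]'; python3 - <<'E'
from h import *
s=r.get_state();print(s['eef_pos'],s['force'],s['moment'],s['gripper_width']*88)
crop('wrist',0,0,640,400,1,'w6.png')
E
```

```text
clock: 7.95
eef_pos: [0.6033, 0.0242, 0.2694]
ee_rot: [-0.063, 1.569, 0.063]
force: [0.5, 1.7, 2.7]
gripper_width: 0.109
[0.60329504 0.02418914 0.26941523] [0.54791677 1.68049832 2.68000968] [ 0.23286674 -0.32833751 -0.00102126] 9.574038016088556
```

View pics/w6.png

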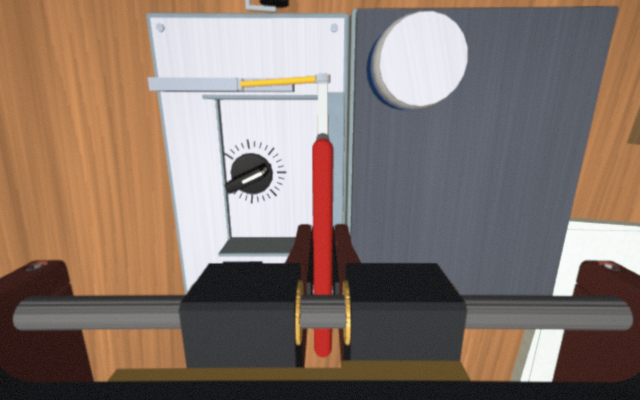

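```bash
python3 -m jog '[[[-1,0,0,-0.1,0],[-1,0,0,-0.2,0],[-1,0,0,-0.3,0],[-1,0,0,-0.3,0]]]'; python3 - <<'E'
from h import *
s=r.get_state();print(s['eef_pos'],s['force'],s['moment'],s['gripper_width']*88)
E
```

```text
clock: 8.5
eef_pos: [0.6007, 0.0239, 0.2695]
ee_rot: [-0.063, 1.568, 0.063]
force: [5.4, 0.9, 1.9]
gripper_width: 0.104
[0.60067411 0.02390645 0.26954044] [5.42054086 0.85933931 1.87338799] [ 0.29690869 -1.18199707  0.0500424 ] 9.1569154173736
```

Force reverses to +5.4 N along plate x: the stay carries the cover. Opening slightly, bar still between the fingers.

```bash
python3 -m jog '[[[-1,0,0,0.2,0],[-0.7,0,0,0.2,0],[-0.5,0,0,0.2,0],[-0.5,0,0,0.2,0],[-0.5,0,0,0.2,0]]]'; python3 - <<'E'
from h import *
s=r.get_state();print(s['eef_pos'],s['force'],s['moment'],s['gripper_width']*88)
crop('wrist',0,0,640,400,1,'w7.png')
E
```

```text
clock: 9.12
eef_pos: [0.6015, 0.0239, 0.2689]
ee_rot: [-0.063, 1.571, 0.063]
force: [-0.3, -0.5, -1.0]
gripper_width: 0.25
[0.60154827 0.02390248 0.26886704] [-0.31037911 -0.54496245 -1.03131071] [-0.00822385 -0.02948034 -0.00054955] 21.96071083193982
```

View pics/w7.png

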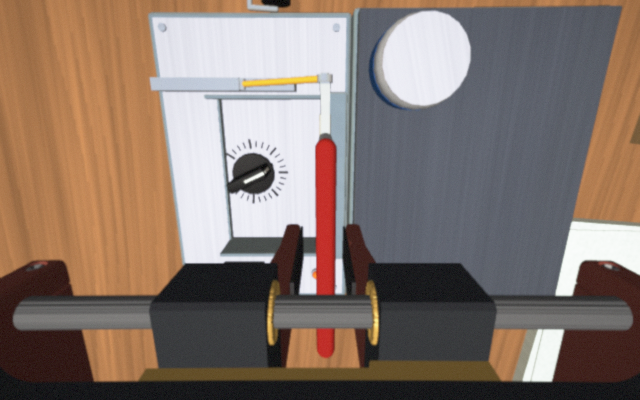

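Bar stands free between the fingers (x=325, fingers at 290/355): propped. Going up, then over the dial, turning the tool so its camera side faces the robot.

```bash
python3 -m jog '[[[-0.5,-3,0,0,0],[-0.5,-6,0,0,0],[-0.4,-6.5,0,-1,-0.18],[-0.2,-6.5,0,-3,-0.36],[-0.2,-6.5,0,-5,-0.54],[-0.2,-6.5,0,-7,-0.72],[-0.2,-6.5,0,-8,-0.9],[-0.2,-6.5,0,-8,-1.08],[-0.2,-6.5,0,-8,-1.26],[-0.2,-6.5,0,-8,-1.44],[-0.2,-6.5,0,-8,-1.57],[-0.2,-6.5,0,-8,-1.57]]]' 30; python3 - <<'E'
from h import *
p,A=tool();print(p,A.round(3))
crop('wrist',0,0,640,400,1,'w8.png')
crop('top',240,90,380,260,3.5,'t8.png')
print(eyes.calibration('wrist')['position'])
E
```

```text
clock: 10.68
eef_pos: [0.522, 0.0175, 0.3342]
ee_rot: [-1.266, 1.171, 1.267]
force: [-0.5, 1.0, 0.5]
gripper_width: 0.401
[0.52204174 0.01750652 0.33415716] [[-0.    -0.997 -0.078]
 [ 0.    -0.078  0.997]
 [-1.     0.     0.   ]]
[0.44712383 0.01268546 0.4961926 ]
```

View pics/w8.png

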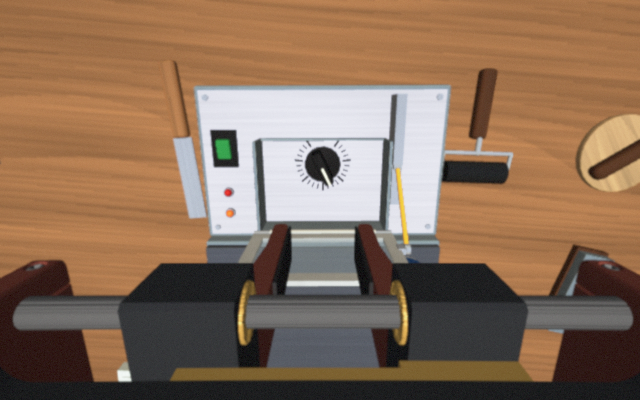

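```bash
python3 - <<'E'
from h import *
im=cv2.imread('pics/w8.png')[130:200,285:360];cv2.imwrite('pics/w8c.png',cv2.resize(im,None,fx=8,fy=8,interpolation=cv2.INTER_CUBIC))
E
```

```text
(no output)
```

View pics/w8c.png

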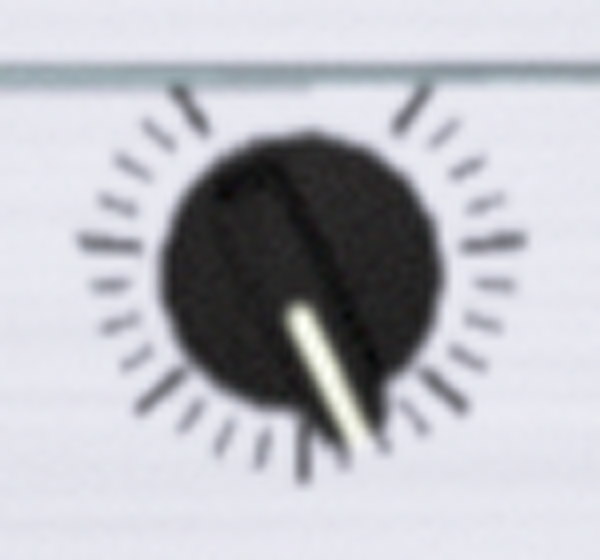

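```bash
python3 - <<'E'
from h import *
c=eyes.calibration('wrist');q=np.load('plate.npy')
f=lambda u,z:atz(c,(u[0]/8+285,u[1]/8+130),z)
print('skirt c',f((301,272),.087)); 
for u in [(162,272),(440,272)]: print(f(u,.087))
a,b=f((298,312),.121),f((360,440),.121);print(a,b,np.arctan2(b[1]-a[1],b[0]-a[0]))
d,e=f((245,178),.121),f((362,445),.121);print(d,e,(d+e)/2,np.linalg.norm(d-e),np.arctan2(e[1]-d[1],e[0]-d[0]))
E
```

```text
skirt c [0.52244256 0.01828075 0.087     ]
[ 0.52418936 -0.00454629  0.087     ]
[0.52069929 0.0411059  0.087     ]
[0.52234321 0.01783012 0.121     ] [0.54158422 0.02886099 0.121     ] 0.5205556281906581
[0.50264243 0.0083865  0.121     ] [0.54235197 0.02923352 0.121     ] [0.5224972  0.01881001 0.121     ] 0.044849149347451066 0.48343738328047925
```

```bash
python3 - <<'E'
from h import *
c=eyes.calibration('wrist')
print([proj(c,p) for p in [(.5225,.0165,.075),(.5225,.0165,.121)]])
E
```

```text
[array([321.31413868, 162.3270887 ]), array([321.14729889, 169.04450724])]
```

Dial axis measured at (0.5224, 0.0180), bar heading ≈ 0.50 rad (0.42 CCW of plate x). I'll grip it 5 mm toward its tail end for clearance from the cover.

```bash
python3 -m jog '[[[-0.2,0,0.2,0,-0.14],[-0.2,2,0.4,-0.16,-0.28],[-0.2,6,0.4,-0.16,-0.42],[-0.2,10,0.4,-0.16,-0.42],[-0.2,14,0.4,-0.16,-0.42],[-0.2,18,0.4,-0.16,-0.42],[-0.2,18.5,0.4,-0.16,-0.42],[-0.2,18.5,0.4,-0.16,-0.42]]]' 30; python3 - <<'E'
from h import *
s=r.get_state();print(s['eef_pos'],s['force'],s['moment'])
crop('wrist',0,0,640,400,1,'w9.png')
crop('scene',240,100,420,240,4,'s9.png')
E
```

```text
clock: 11.78
eef_pos: [0.5188, 0.0157, 0.1499]
ee_rot: [-1.566, 0.931, 1.565]
force: [0.6, 1.2, 0.7]
gripper_width: 0.4
[0.51877554 0.01571401 0.14991701] [0.572847   1.22911428 0.73611081] [0.08552557 0.02168203 0.00446366]
```

View pics/w9.png

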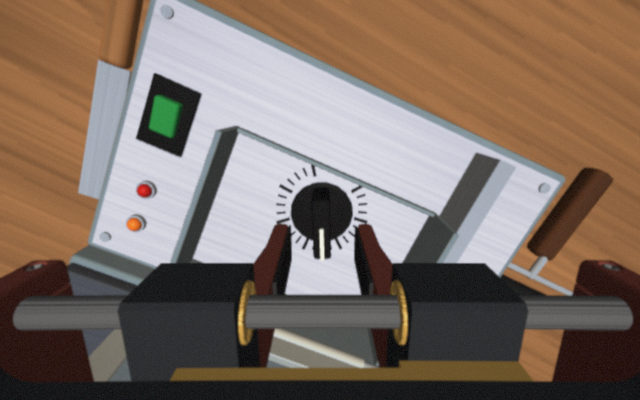

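View pics/s9.png

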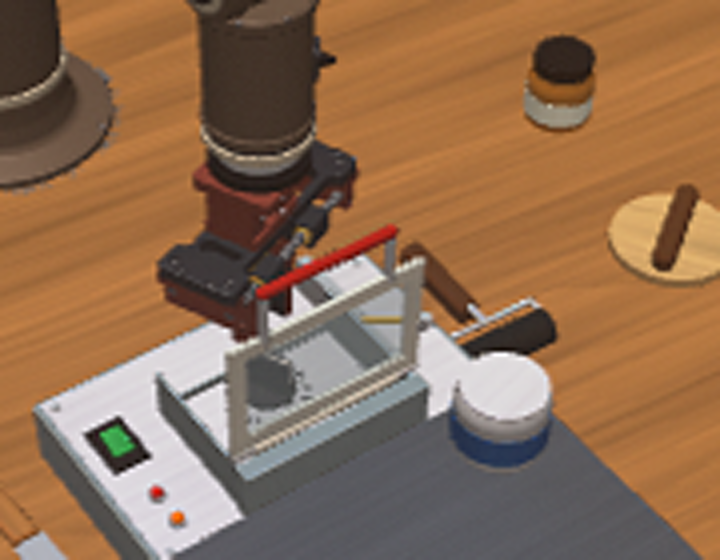

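Bar is aligned with the fingers (pointer vertical at x≈321), cover stands by itself. Descending and gripping.

```bash
python3 -m jog '[[[-0.2,2,0,0,0],[-0.2,4,0,0,0],[-0.2,5.7,0,0,0],[-0.2,5.7,0,0,0],[-0.4,5.7,0,0,0],[-0.6,5.7,0,0,0],[-1,5.7,0,0,0],[-1,5.7,0,0,0],[-1,5.7,0,0,0]]]' 30; python3 - <<'E'
from h import *
s=r.get_state();print(s['eef_pos'],s['force'],s['moment'],s['gripper_width']*88)
crop('wrist',0,0,640,400,1,'w10.png')
E
```

```text
clock: 13.0
eef_pos: [0.5192, 0.0149, 0.093]
ee_rot: [-1.568, 0.93, 1.564]
force: [0.3, -3.1, 5.8]
gripper_width: 0.136
[0.51916243 0.014933   0.09295013] [ 0.27996986 -3.12800559  5.83998808] [-0.81367919 -0.10764696  0.00109169] 11.997637117984972
```

View pics/w10.png

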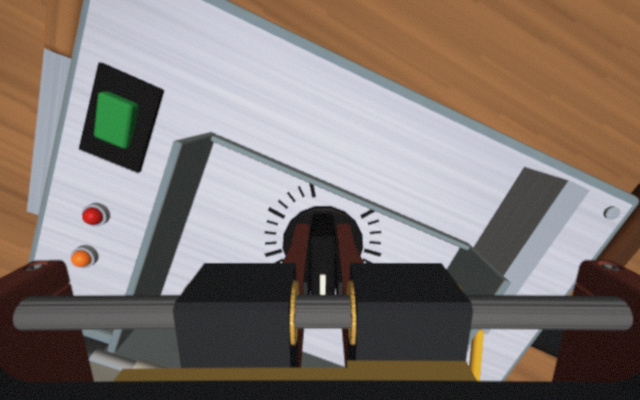

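Gripped at 12.0 mm (bar thickness). Turning 0.48 rad clockwise first (clip is ≥0.6).

```bash
cat > st.py <<'E'
from h import *
s=r.get_state();p,A=tool(s)
print('F',s['force'].round(1),'M',s['moment'].round(3),'bar-hd %.3f'%(np.arctan2(A[1,2],A[0,2])-np.pi/2),'p',p.round(4),'w %.1f'%(s['gripper_width']*88), 't',s['clock'])
E
python3 st.py; python3 -m jog '[[[-1,0,0,0.05,0.12],[-1,0,-0.01,0.11,0.24],[-1,0,-0.03,0.16,0.36],[-1,0,-0.05,0.21,0.48],[-1,0,-0.05,0.21,0.48]]]'; python3 st.py
```

```text
F [ 0.6 -4.1  6.9] M [-0.836 -0.111 -0.059] bar-hd 0.498 p [0.5192 0.0149 0.0929] w 12.0 t 13.05
clock: 13.68
eef_pos: [0.5185, 0.0173, 0.0929]
ee_rot: [-1.223, 1.2, 1.22]
force: [-0.2, -2.7, 6.5]
gripper_width: 0.134
F [-0.2 -2.7  6.5] M [-0.76  -0.086 -0.122] bar-hd 0.017 p [0.5185 0.0173 0.0929] w 11.8 t 13.675
```

```bash
python3 -m jog '[[[-1,0,0,0,0]]]' >/dev/null; python3 st.py;  python3 -m jog '[[[-1,0,0,0.02,0.04],[-1,0,0,0.02,0.04]]]'>/dev/null; python3 st.py; python3 -m jog '[[[-1,0,0,0.02,0.04],[-1,0,0,0.02,0.04]]]'>/dev/null; python3 st.py; python3 - <<'E'
from h import *
crop('wrist',200,150,440,350,3,'w11.png')
E
```

```text
F [-1.  -2.9  6.4] M [-0.733 -0.113 -0.153] bar-hd 0.018 p [0.5186 0.0173 0.093 ] w 11.9 t 13.8
F [ 0.4 -3.   6.3] M [-0.803  0.006 -0.079] bar-hd -0.022 p [0.5186 0.0175 0.093 ] w 12.2 t 14.05
F [-0.3 -2.9  6.8] M [-0.751 -0.053 -0.039] bar-hd -0.062 p [0.5186 0.0177 0.0929] w 11.6 t 14.3
```

View pics/w11.png

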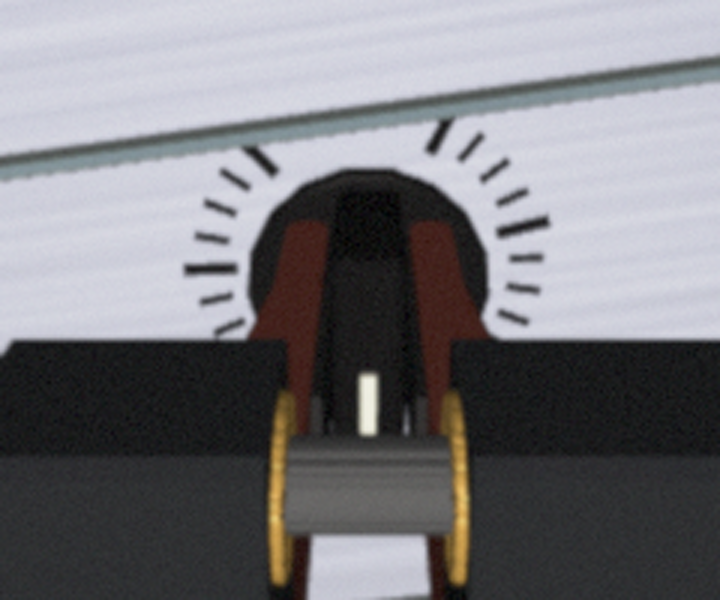

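```bash
cat > av.py <<'E'
from h import *
L=[]
for i in range(5):
    eyes.camera('wrist'); s=r.get_state(); L.append(np.r_[s['moment'][2],s['joint_torque'][6],s['joint_pos'][6],s['force']])
L=np.array(L);p,A=tool(s)
print('Mz',L[:,0].round(3),'%.3f'%L[:,0].mean(),'| tq7',L[:,1].round(4),'q7 %.4f'%L[-1,2],'F',L[:,3:].mean(0).round(1),'hd %.4f'%(np.arctan2(A[1,2],A[0,2])-np.pi/2),'p',p.round(4),'t',s['clock'])
E
python3 av.py; python3 -m jog '[[[-1,0,0,0.02,0.04],[-1,0,0,0.02,0.04]]]'>/dev/null; python3 av.py
```

```text
Mz [-0.074 -0.091 -0.08  -0.165 -0.051] -0.092 | tq7 [0.0823 0.0929 0.0951 0.0953 0.0952] q7 1.6016 F [ 0.  -2.9  6.6] hd -0.0616 p [0.5186 0.0177 0.093 ] t 14.6
Mz [-0.109 -0.092 -0.119 -0.127 -0.144] -0.118 | tq7 [0.0387 0.0822 0.0928 0.095  0.0952] q7 1.5670 F [ 0.6 -3.4  6.8] hd -0.1016 p [0.5186 0.0179 0.0929] t 15.1
```

Joint-7 torque is a clean signal (0.095 settled = friction). Feeling forward in 0.04 steps.

```bash
cat > tq.py <<'E'
from h import *
s=r.get_state();p,A=tool(s)
print('tq7 %.4f Mz %.3f'%(s['joint_torque'][6],s['moment'][2]),'hd %.4f'%(np.arctan2(A[1,2],A[0,2])-np.pi/2),'F',s['force'].round(1),'p',p.round(4),'t',s['clock'])
E
python3 -m jog '[[[-1,0,0,0.02,0.04],[-1,0,0,0.02,0.04],[-1,0,0,0.02,0.04]]]'>/dev/null; python3 tq.py
```

```text
tq7 0.0892 Mz -0.099 hd -0.1416 F [ 0.6 -3.3  6.9] p [0.5186 0.0181 0.0929] t 15.475
```

```bash
python3 -m jog '[[[-1,0,0,0.02,0.04],[-1,0,0,0.02,0.04],[-1,0,0,0.02,0.04]]]'>/dev/null; python3 tq.py
```

```text
tq7 0.0890 Mz -0.044 hd -0.1815 F [ 0.5 -3.8  6.5] p [0.5187 0.0183 0.0929] t 15.85
```

```bash
python3 -m jog '[[[-1,0,0,0.02,0.04],[-1,0,0,0.02,0.04],[-1,0,0,0.02,0.04]]]'>/dev/null; python3 tq.py
```

```text
tq7 0.0887 Mz -0.106 hd -0.2216 F [ 0.4 -3.5  6.9] p [0.5187 0.0185 0.093 ] t 16.225
```

```bash
python3 -m jog '[[[-1,0,0,0.02,0.04],[-1,0,0,0.02,0.04],[-1,0,0,0.02,0.04]]]'>/dev/null; python3 tq.py
```

```text
tq7 0.0885 Mz -0.077 hd -0.2616 F [-0.1 -2.5  6.7] p [0.5188 0.0187 0.093 ] t 16.6
```

```bash
python3 -m jog '[[[-1,0,0,0.02,0.04],[-1,0,0,0.02,0.04],[-1,0,0,0.02,0.04]]]'>/dev/null; python3 tq.py
```

```text
tq7 0.0882 Mz -0.152 hd -0.3015 F [-0.6 -2.8  6.7] p [0.5188 0.0189 0.0929] t 16.975
```

```bash
python3 -m jog '[[[-1,0,0,0.02,0.04],[-1,0,0,0.02,0.04],[-1,0,0,0.02,0.04]]]'>/dev/null; python3 tq.py;  python3 - <<'E'
from h import *
crop('scene',240,100,420,240,4,'s12.png')
E
```

```text
tq7 0.0878 Mz -0.122 hd -0.3415 F [-0.5 -3.8  6.9] p [0.5189 0.0191 0.0929] t 17.35
```

View pics/s12.png

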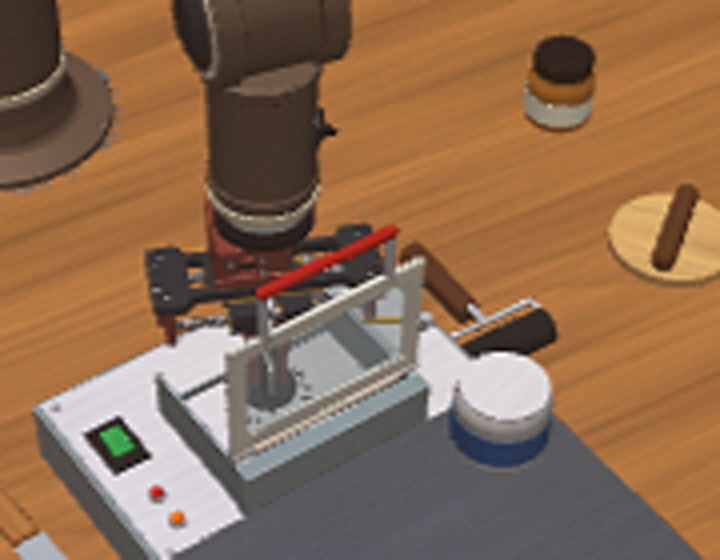

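```bash
python3 -m jog '[[[-1,0,0,0.02,0.04],[-1,0,0,0.02,0.04],[-1,0,0,0.02,0.04]]]'>/dev/null; python3 tq.py
```

```text
tq7 0.0875 Mz -0.147 hd -0.3815 F [-0.1 -3.1  6.3] p [0.519  0.0193 0.0929] t 17.775
```

```bash
python3 -m jog '[[[-1,0,0,0.02,0.04],[-1,0,0,0.02,0.04],[-1,0,0,0.02,0.04]]]'>/dev/null; python3 tq.py;  python3 - <<'E'
from h import *
crop('scene',260,140,360,220,7,'s13.png')
E
```

```text
tq7 0.0872 Mz -0.116 hd -0.4215 F [-0. -4.  7.] p [0.519  0.0194 0.093 ] t 18.15
```

View pics/s13.png

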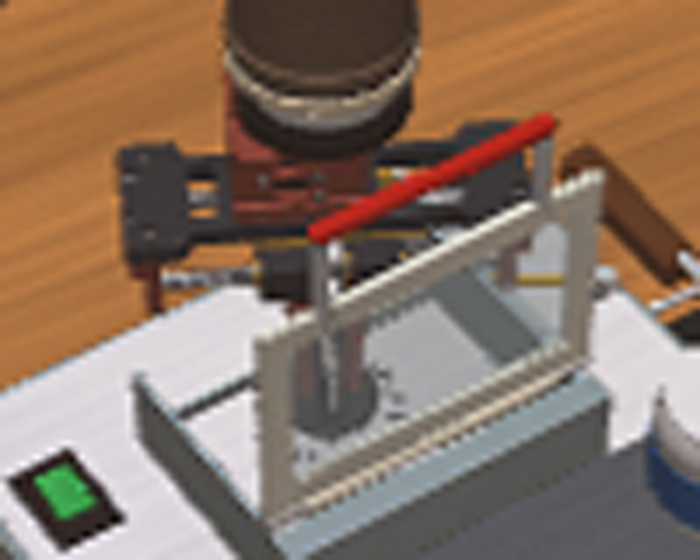

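ψ≈0.92 so far with no clip (torque flat 0.087). Turning the gripper further would bring its body near the cover, so I release and push the bar's tail end with the closed fingers from the front.

```bash
python3 -m jog '[[[-0.6,0,0,0,0],[-0.4,0,0,0,0],[-0.4,0,0,0,0],[-0.4,-2.5,0,0,0],[-0.4,-5,0,0,0],[-0.8,-5,1,-1.5,0],[-1,-5,1.25,-2.6,0],[-1,-5,1.25,-2.6,0],[-1,-5,1.25,-2.6,0]]]'; python3 tq.py; python3 - <<'E'
from h import *
crop('wrist',0,0,640,400,1,'w14.png')
E
```

```text
clock: 19.32
eef_pos: [0.496, 0.0014, 0.1417]
ee_rot: [-0.894, 1.38, 0.894]
force: [0.3, -0.3, 0.8]
gripper_width: 0.007
tq7 0.0128 Mz -0.038 hd -0.4209 F [ 0.3 -0.3  0.8] p [0.496  0.0014 0.1417] t 19.325
```

View pics/w14.png

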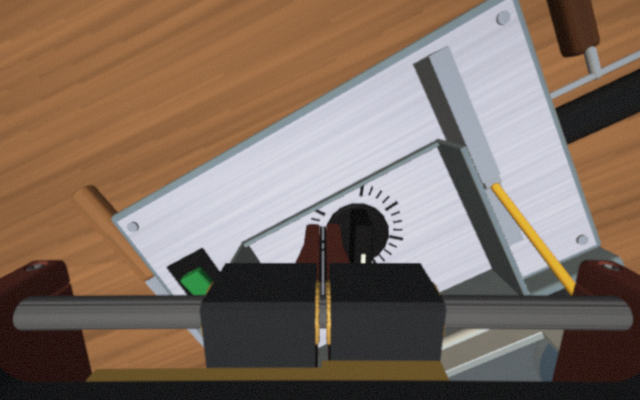

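```bash
cat > t1.py <<'E'
from h import *
q=np.load('plate.npy')
F=[]
for i in range(4):
    eyes.camera('top'); s=r.get_state(); F.append(s['force'])
p,A=tool(s); n=A[:2,2]; d=p[:2]-[.5224,.0180]
print('tq1 %.3f tq7 %.3f'%(s['joint_torque'][0],s['joint_torque'][6]),'F',np.mean(F,0).round(2),'Fn %.2f'%(np.mean(F,0)[:2]@n),'tail %.1f n %.1f'%(1e3*d@A[:2,1],1e3*d@n),'hd %.3f'%(np.arctan2(A[1,2],A[0,2])-np.pi/2),'z %.3f'%p[2],'t',s['clock'])
E
python3 -m jog '[[[-1,2.5,0,0,0],[-1,4.6,0,0,0],[-1,4.6,0,0,0],[-1,4.6,0,0,0]]]'>/dev/null; python3 t1.py; python3 -m jog '[[[-1,0,0,0.2,0],[-1,0,0,0.4,0],[-1,0,0,0.4,0]]]'>/dev/null; python3 t1.py
```

```text
tq1 0.005 tq7 -0.005 F [-0.02 -0.24 -0.56] Fn -0.23 tail 16.8 n -25.6 hd -0.421 z 0.097 t 20.075
tq1 -0.044 tq7 -0.000 F [ 0.08 -0.23  0.68] Fn -0.18 tail 17.2 n -22.0 hd -0.421 z 0.096 t 20.65
```

```bash
python3 -m jog '[[[-1,0,0,0.15,0],[-1,0,0,0.15,0],[-1,0,0,0.15,0]]]'>/dev/null; python3 t1.py; python3 -m jog '[[[-1,0,0,0.1,0],[-1,0,0,0.1,0],[-1,0,0,0.1,0]]]'>/dev/null; python3 t1.py
```

```text
tq1 -0.005 tq7 0.000 F [ 0.01 -0.25  0.12] Fn -0.23 tail 17.2 n -20.5 hd -0.421 z 0.096 t 21.225
tq1 -0.006 tq7 0.000 F [-0.06 -0.39  0.22] Fn -0.39 tail 17.2 n -19.5 hd -0.421 z 0.096 t 21.8
```

```bash
python3 -m jog '[[[-1,0,0,0.15,0],[-1,0,0,0.15,0],[-1,0,0,0.15,0]]]'>/dev/null; python3 t1.py; python3 - <<'E'
from h import *
crop('wrist',220,180,440,300,3.5,'w15.png')
E
```

```text
tq1 -0.008 tq7 0.000 F [ 0.45 -0.17  0.25] Fn 0.03 tail 17.2 n -18.0 hd -0.421 z 0.096 t 22.375
```

View pics/w15.png

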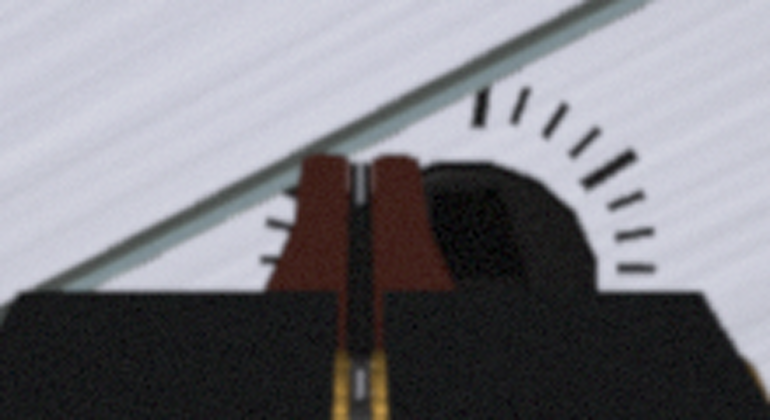

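Finger's edge at (430,215) is just short of the bar (435–445,215). Easing on.

```bash
python3 -m jog '[[[-1,0,0,0.15,0],[-1,0,0,0.15,0],[-1,0,0,0.15,0]]]'>/dev/null; python3 t1.py; python3 -m jog '[[[-1,0,0,0.1,0],[-1,0,0,0.1,0],[-1,0,0,0.1,0]]]'>/dev/null; python3 t1.py
```

```text
tq1 -0.007 tq7 0.000 F [-0.19  0.31 -0.06] Fn 0.21 tail 17.3 n -16.5 hd -0.421 z 0.096 t 23.0
tq1 -0.242 tq7 0.004 F [ 0.01 -0.47  0.05] Fn -0.42 tail 17.2 n -15.5 hd -0.421 z 0.096 t 23.575
```

```bash
python3 -m jog '[[[-1,0,0,0.1,0],[-1,0,0,0.1,0],[-1,0,0,0.1,0]]]'>/dev/null; python3 t1.py
```

```text
tq1 -2.338 tq7 0.024 F [-2.69 -4.86  2.97] Fn -5.53 tail 17.2 n -15.2 hd -0.421 z 0.096 t 24.15
```

Contact (Fn −5.5 N at 17 mm ≈ dial friction). Following the arc in 0.04 rad steps.

```bash
cat >> t1.py <<'E'
print('   F from tq1 %.2f'%(s['joint_torque'][0]/(p[0]*n[1]-p[1]*n[0])))
E
sed -i 's/range(4)/range(2)/' t1.py
python3 -m jog '[[[-1,0,0.06,0.07,0.04],[-1,0,0.06,0.07,0.04],[-1,0,0.06,0.07,0.04]]]'>/dev/null; python3 t1.py
```

```text
tq1 -2.221 tq7 0.031 F [-2.32 -4.65  3.07] Fn -5.19 tail 17.3 n -15.1 hd -0.461 z 0.096 t 24.625
   F from tq1 -5.02
```

```bash
python3 -m jog '[[[-1,0,0.06,0.07,0.04],[-1,0,0.06,0.07,0.04],[-1,0,0.06,0.07,0.04]]]'>/dev/null; python3 t1.py
```

```text
tq1 -2.261 tq7 0.034 F [-2.53 -3.73  2.75] Fn -4.48 tail 17.3 n -15.0 hd -0.501 z 0.096 t 25.1
   F from tq1 -5.23
```

```bash
python3 -m jog '[[[-1,0,0.06,0.07,0.04],[-1,0,0.06,0.07,0.04],[-1,0,0.06,0.07,0.04]]]'>/dev/null; python3 t1.py
```

```text
tq1 -2.252 tq7 0.038 F [-2.28 -4.25  2.62] Fn -4.82 tail 17.3 n -15.0 hd -0.540 z 0.096 t 25.575
   F from tq1 -5.34
```

```bash
python3 -m jog '[[[-1,0,0.06,0.07,0.04],[-1,0,0.06,0.07,0.04],[-1,0,0.06,0.07,0.04]]]'>/dev/null; python3 t1.py
```

```text
tq1 -2.265 tq7 0.041 F [-2.72 -4.61  2.98] Fn -5.34 tail 17.3 n -14.9 hd -0.580 z 0.096 t 26.05
   F from tq1 -5.53
```

```bash
python3 -m jog '[[[-1,0,0.06,0.07,0.04],[-1,0,0.06,0.07,0.04],[-1,0,0.06,0.07,0.04]]]'>/dev/null; python3 t1.py
```

```text
tq1 -2.305 tq7 0.030 F [-2.29 -4.45  2.49] Fn -4.96 tail 17.3 n -15.0 hd -0.620 z 0.096 t 26.525
   F from tq1 -5.80
```

```bash
python3 -m jog '[[[-1,0,0.06,0.07,0.04],[-1,0,0.06,0.07,0.04],[-1,0,0.06,0.07,0.04]]]'>/dev/null; python3 t1.py; python3 - <<'E'
from h import *
crop('scene',260,140,360,220,7,'s16.png')
crop('wrist',0,0,640,400,1,'w16.png')
E
```

```text
tq1 -2.602 tq7 0.011 F [-2.43 -4.64  2.26] Fn -5.16 tail 17.2 n -15.1 hd -0.660 z 0.096 t 27.0
   F from tq1 -6.77
```

View pics/s16.png

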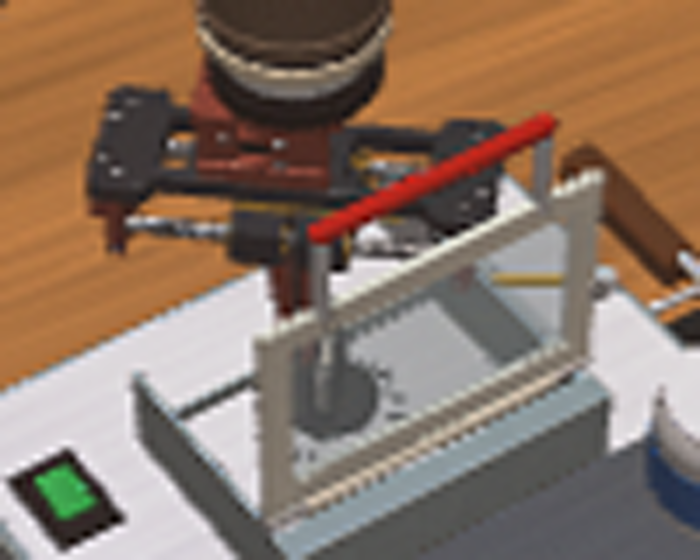

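View pics/w16.png

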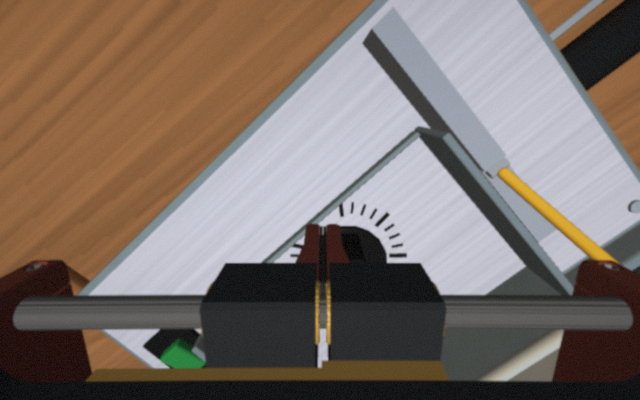

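```bash
sed -i 's/range(2)/range(4)/' t1.py; python3 -m jog '[[[-1,0,0.03,0.035,0.02],[-1,0,0.03,0.035,0.02],[-1,0,0.03,0.035,0.02]]]'>/dev/null; python3 t1.py
```

```text
tq1 -2.852 tq7 0.010 F [-2.74 -6.04  2.83] Fn -6.42 tail 17.2 n -15.3 hd -0.680 z 0.096 t 27.675
   F from tq1 -7.55
```

```bash
python3 -m jog '[[[-1,0,0.03,0.035,0.02],[-1,0,0.03,0.035,0.02],[-1,0,0.03,0.035,0.02]]]'>/dev/null; python3 t1.py
```

```text
tq1 -3.079 tq7 0.010 F [-2.5  -6.58  3.13] Fn -6.64 tail 17.1 n -15.5 hd -0.700 z 0.096 t 28.25
   F from tq1 -8.31
```

Force is now rising with each step (5.3→8.3 N) with the bar lagging: the clip is being touched (ψ≈1.13). Continuing in small steps toward ~0.06 rad bend.

```bash
cat >> t1.py <<'E'
Fm=np.mean(F,0)[:2]; Fn=-Fm@n; Ft=-Fm@A[:2,1]; e=s['joint_torque'][6]/max(Fn,1)
print('   Fn %.2f Ft %.2f e %.1f  T %.3f  bar %.3f'%(Fn,Ft,e*1e3,Fn*(d@A[:2,1]+e)+Ft*.006, np.arctan2(A[1,2],A[0,2])-np.pi/2-(d@n+.0150)/.0172))
E
python3 -m jog '[[[-1,0,0.02,0.04,0.02],[-1,0,0.02,0.04,0.02],[-1,0,0.02,0.04,0.02]]]'>/dev/null; python3 t1.py
```

```text
tq1 -3.248 tq7 0.008 F [-3.73 -6.35  3.35] Fn -7.24 tail 17.0 n -15.6 hd -0.720 z 0.096 t 28.825
   F from tq1 -8.93
   Fn 7.24 Ft 1.38 e 1.1  T 0.140  bar -0.683
```

```bash
python3 -m jog '[[[-1,0,0.02,0.04,0.02],[-1,0,0.02,0.04,0.02],[-1,0,0.02,0.04,0.02]]]'>/dev/null; python3 t1.py
```

```text
tq1 -3.413 tq7 0.006 F [-4.02 -6.78  3.79] Fn -7.71 tail 17.0 n -15.8 hd -0.741 z 0.096 t 29.4
   F from tq1 -9.58
   Fn 7.71 Ft 1.61 e 0.8  T 0.147  bar -0.692
```

```bash
python3 -m jog '[[[-1,0,0.03,0.08,0.03],[-1,0,0.03,0.08,0.03],[-1,0,0.03,0.08,0.03]]]'>/dev/null; python3 t1.py
```

```text
tq1 -3.676 tq7 0.002 F [-4.98 -7.37  5.79] Fn -8.76 tail 17.0 n -15.9 hd -0.771 z 0.096 t 29.975
   F from tq1 -10.65
   Fn 8.76 Ft 1.56 e 0.2  T 0.160  bar -0.717
```

```bash
python3 -m jog '[[[-1,0,0,0.05,0],[-1,0,0,0.05,0],[-1,0,0,0.05,0]]]'>/dev/null; python3 t1.py; python3 - <<'E'
from h import *
crop('wrist',220,180,440,300,3.5,'w17.png')
crop('top',240,90,380,260,3.5,'t17.png')
E
```

```text
tq1 -3.905 tq7 -0.001 F [-6.01 -7.88  6.77] Fn -9.83 tail 17.0 n -15.7 hd -0.771 z 0.096 t 30.55
   F from tq1 -11.31
   Fn 9.83 Ft 1.18 e -0.1  T 0.173  bar -0.728
```

View pics/w17.png

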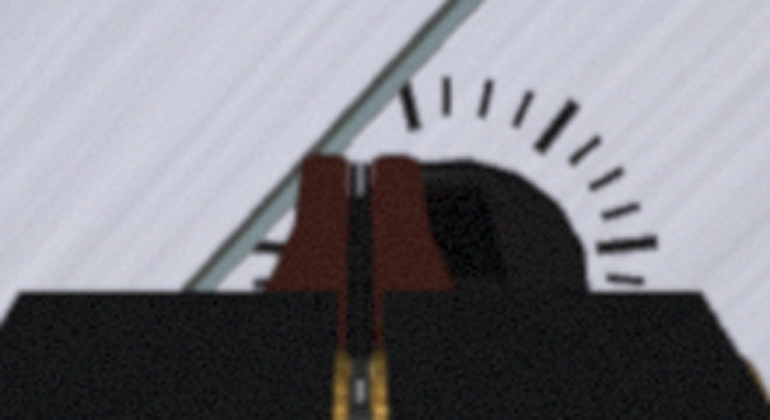

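Extra torque is ≈0.09–0.12 N m (bend ≈0.04–0.067, within the window by every estimate). Backing the finger off along the push direction, then up.

```bash
python3 -m jog '[[[-1,0,0,-0.3,0],[-1,0,0,-0.8,0],[-1,0,0,-1.5,0],[-1,-3,0,-1.5,0],[-1,-8,0,-1.5,0],[-1,-13,0,-1.5,0],[-1,-18,2,-1.5,0],[-1,-18,2,-1.5,0],[-1,-18,2,-1.5,0]]]'; python3 - <<'E'
from h import *
crop('wrist',0,0,640,400,1,'w18.png')
crop('scene',240,100,420,240,4,'s18.png')
E
```

```text
clock: 31.78
eef_pos: [0.4755, 0.0236, 0.2757]
ee_rot: [-0.625, 1.478, 0.627]
force: [0.4, -0.4, -0.2]
gripper_width: 0.005
```

View pics/w18.png

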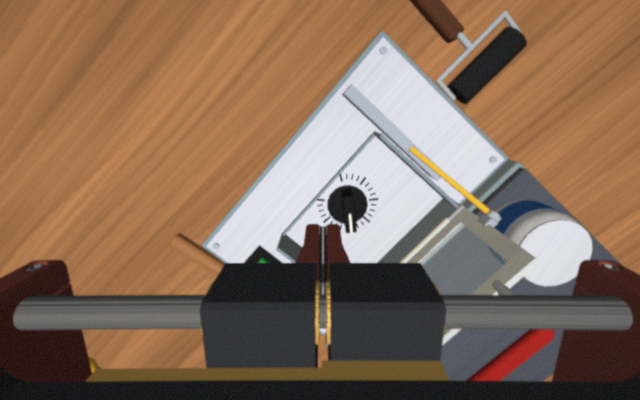

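View pics/s18.png

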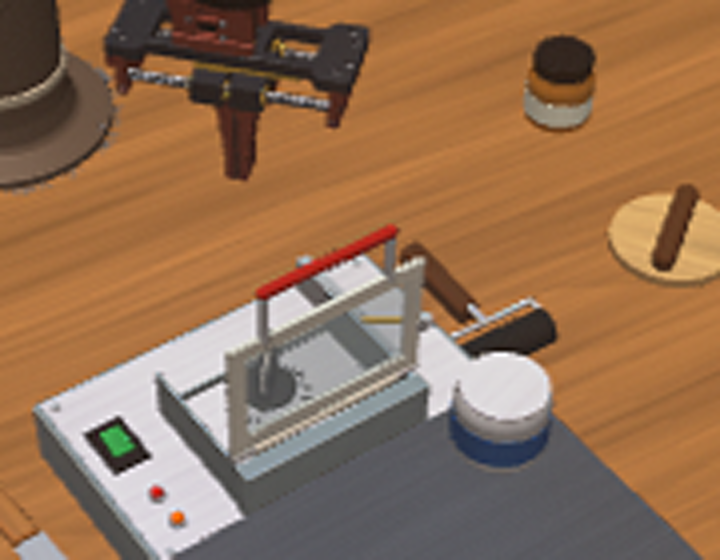

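Cover propped, dial free, gripper clear. Measuring the dial heading where it rests.

```bash
python3 - <<'E'
from h import *
im=cv2.imread('pics/w18.png')[165:245,305:390];cv2.imwrite('pics/w18c.png',cv2.resize(im,None,fx=8,fy=8,interpolation=cv2.INTER_CUBIC))
c=eyes.calibration('wrist')
sub=im.astype(float).min(2)
# bright pointer: inside dial
f=lambda u,z:atz(c,u,z)
m=np.zeros(sub.shape,bool); 
for v in range(80):
  for u in range(85):
    p=f((u+305,v+165),.121)
    if np.hypot(p[0]-.5224,p[1]-.018)<.0195 and sub[v,u]>110: m[v,u]=1
P=np.array([f((u+305,v+165),.121)[:2] for v,u in zip(*np.nonzero(m))]);print(len(P),P.mean(0))
d=P-P.mean(0);w=np.linalg.svd(d)[2][0];w*=np.sign(w[0]);print('pointer hd',np.arctan2(w[1],w[0]), 'axis->centroid',np.arctan2(P.mean(0)[1]-.018,P.mean(0)[0]-.5224))
E
```

```text
269 [0.53114581 0.01508872]
pointer hd 1.0810222482639706 axis->centroid -0.32133986085123145
```

View pics/w18c.png

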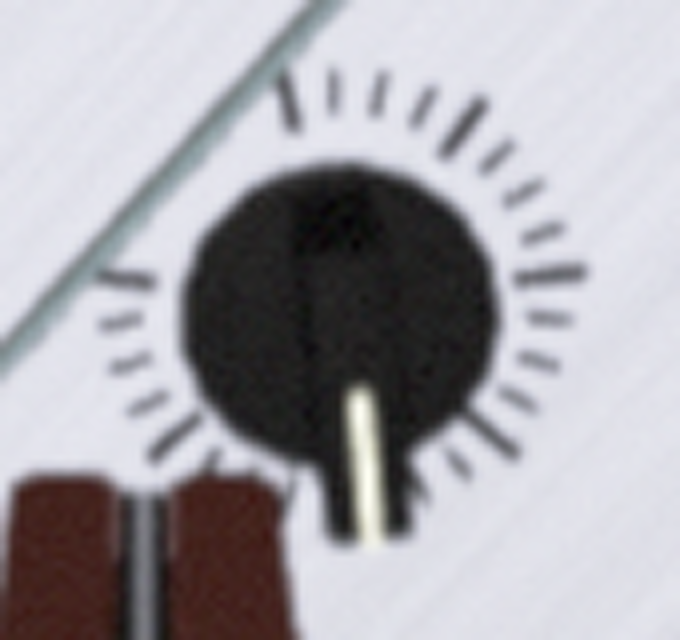

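```bash
python3 - <<'E'
from h import *
c=eyes.calibration('wrist')
f=lambda u,z:atz(c,(u[0]/8+305,u[1]/8+165),z)
a,b=f((360,390),.121),f((372,540),.121);print(a,b,np.arctan2(b[1]-a[1],b[0]-a[0]))
a,b=f((340,205),.121),f((371,540),.121);print(a,b,np.linalg.norm(a-b),np.arctan2(b[1]-a[1],b[0]-a[0]))
p,A=tool();print(np.arctan2(A[1,2],A[0,2])-np.pi/2)
E
```

```text
[0.52142881 0.01846592 0.121     ] [0.53831208 0.00503752 0.121     ] -0.6719096961698242
[0.50090447 0.03392487 0.121     ] [0.53821803 0.00494042 0.121     ] 0.04724828052105242 -0.6604214300727395
-0.7709055846475728
```

Dial rests at heading ≈ −0.67 (turned ≈1.17). The clip's onset is only known to ~0.02, so I'll push once more with the face aligned to the bar, to check the resistance and seat it a bit more firmly.

```bash
python3 -m jog '[[[-1,0,-2.3,0.5,-0.09],[-1,0,-2.3,0.5,-0.09],[-1,5,-2.3,0.5,-0.09],[-1,10,-2.3,0.5,-0.09],[-1,14,-2.3,0.5,-0.09],[-1,17.9,-2.3,0.5,-0.09],[-1,17.9,-2.3,0.5,-0.09],[-1,17.9,-2.3,0.5,-0.09]]]'; python3 t1.py
```

```text
clock: 32.88
eef_pos: [0.496, 0.0107, 0.0979]
ee_rot: [-0.694, 1.457, 0.693]
force: [0.9, -0.1, 0.7]
gripper_width: 0.006
tq1 0.034 tq7 -0.020 F [0.25 0.16 0.02] Fn 0.28 tail 15.8 n -21.6 hd -0.681 z 0.098 t 33.075
   F from tq1 0.09
   Fn -0.28 Ft 0.09 e -20.3  T 0.002  bar -0.299
```

```bash
python3 -m jog '[[[-1,0.1,0.1,0.2,0],[-1,0.1,0.1,0.5,0],[-1,0.1,0.1,0.5,0],[-1,0.1,0.1,0.5,0]]]'>/dev/null; python3 t1.py; python3 -m jog '[[[-1,0,0,0.1,0],[-1,0,0,0.1,0],[-1,0,0,0.1,0]]]'>/dev/null; python3 t1.py
```

```text
tq1 -0.021 tq7 -0.000 F [0.05 0.04 0.48] Fn 0.07 tail 17.2 n -17.3 hd -0.681 z 0.096 t 33.775
   F from tq1 -0.06
   Fn -0.07 Ft 0.01 e -0.2  T -0.001  bar -0.544
tq1 -0.003 tq7 0.000 F [-0.   -0.43  0.24] Fn -0.34 tail 17.2 n -16.2 hd -0.681 z 0.096 t 34.35
   F from tq1 -0.01
   Fn 0.34 Ft 0.27 e 0.1  T 0.007  bar -0.610
```

```bash
python3 -m jog '[[[-1,0,0,0.1,0],[-1,0,0,0.1,0],[-1,0,0,0.1,0]]]'>/dev/null; python3 t1.py
```

```text
tq1 -0.460 tq7 -0.000 F [-0.54 -0.85  0.54] Fn -0.99 tail 17.2 n -15.4 hd -0.681 z 0.096 t 34.925
   F from tq1 -1.22
   Fn 0.99 Ft 0.12 e -0.5  T 0.017  bar -0.660
```

```bash
python3 -m jog '[[[-1,0,0,0.1,0],[-1,0,0,0.1,0],[-1,0,0,0.1,0]]]'>/dev/null; python3 t1.py
```

```text
tq1 -1.848 tq7 -0.004 F [-3.47 -3.74  3.36] Fn -5.09 tail 17.3 n -15.2 hd -0.681 z 0.096 t 35.5
   F from tq1 -4.90
   Fn 5.09 Ft -0.34 e -0.8  T 0.082  bar -0.672
```

```bash
python3 -m jog '[[[-1,0,0,0.05,0],[-1,0,0,0.05,0],[-1,0,0,0.05,0]]]'>/dev/null; python3 t1.py
```

```text
tq1 -2.321 tq7 -0.005 F [-4.6 -5.1  4.6] Fn -6.86 tail 17.3 n -15.1 hd -0.682 z 0.096 t 36.075
   F from tq1 -6.16
   Fn 6.86 Ft -0.36 e -0.7  T 0.111  bar -0.677
```

```bash
python3 -m jog '[[[-1,0,0,0.05,0],[-1,0,0,0.05,0],[-1,0,0,0.05,0]]]'>/dev/null; python3 t1.py
```

```text
tq1 -2.784 tq7 -0.004 F [-5.26 -5.67  4.91] Fn -7.72 tail 17.4 n -15.0 hd -0.682 z 0.096 t 36.65
   F from tq1 -7.39
   Fn 7.72 Ft -0.51 e -0.5  T 0.127  bar -0.681
```

```bash
python3 -m jog '[[[-1,0,0,0.05,0],[-1,0,0,0.05,0],[-1,0,0,0.05,0]]]'>/dev/null; python3 t1.py
```

```text
tq1 -3.125 tq7 0.003 F [-6.41 -6.77  5.47] Fn -9.29 tail 17.4 n -14.9 hd -0.682 z 0.096 t 37.225
   F from tq1 -8.29
   Fn 9.29 Ft -0.71 e 0.4  T 0.161  bar -0.689
```

```bash
python3 -m jog '[[[-1,0,0,0.05,0],[-1,0,0,0.05,0],[-1,0,0,0.05,0]]]'>/dev/null; python3 t1.py
```

```text
tq1 -3.500 tq7 0.016 F [-7.11 -7.17  6.5 ] Fn -10.05 tail 17.4 n -14.7 hd -0.682 z 0.096 t 37.8
   F from tq1 -9.29
   Fn 10.05 Ft -1.00 e 1.6  T 0.185  bar -0.699
```

```bash
python3 -m jog '[[[-1,0,0,0.05,0],[-1,0,0,0.05,0],[-1,0,0,0.05,0]]]'>/dev/null; python3 t1.py
```

```text
tq1 -3.895 tq7 0.031 F [-7.88 -8.47  7.87] Fn -11.54 tail 17.4 n -14.7 hd -0.683 z 0.096 t 38.375
   F from tq1 -10.35
   Fn 11.54 Ft -0.77 e 2.7  T 0.228  bar -0.702
```

Breakaway needed T≈0.15 (vs 0.087 free friction), so it was resting on the clip; now T≈0.20–0.22 → bend ≈0.055–0.067. Backing off and leaving.

```bash
python3 -m jog '[[[-1,0,0,-0.2,0],[-1,0,0,-0.6,0],[-1,0,0,-1.5,0],[-1,-3,0,-1.5,0],[-1,-8,0,-1.5,0],[-1,-13,0,-1.5,0],[-1,-18,2,-1.5,0],[-1,-20,4,-1.5,0],[-1,-20,5,-1.5,0],[-1,-20,5,-1.5,0]]]'; python3 - <<'E'
from h import *
crop('wrist',0,0,640,400,1,'w20.png')
crop('scene',240,100,420,240,4,'s20.png')
crop('top',0,0,640,400,1,'t20.png')
E
```

```text
clock: 39.62
eef_pos: [0.4526, 0.0399, 0.2954]
ee_rot: [-0.695, 1.457, 0.697]
force: [0.7, 0.2, -1.0]
gripper_width: 0.006
```

View pics/w20.png

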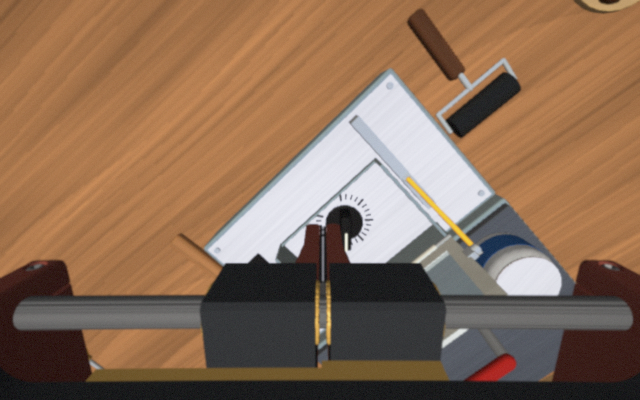

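View pics/s20.png

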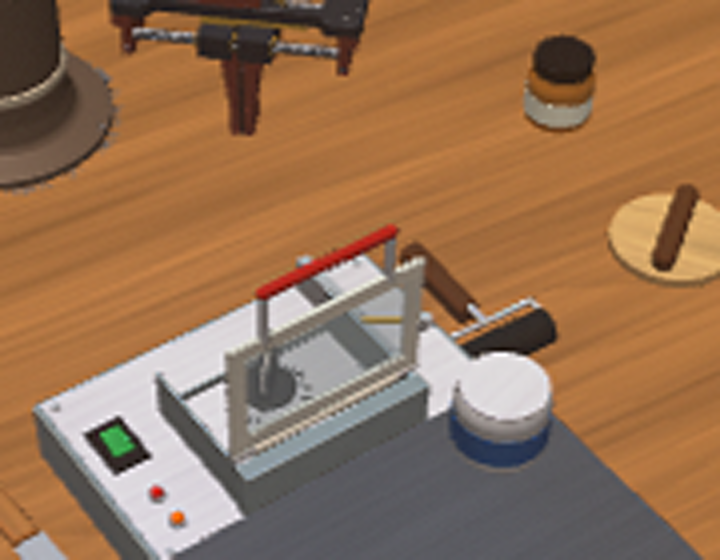

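View pics/t20.png

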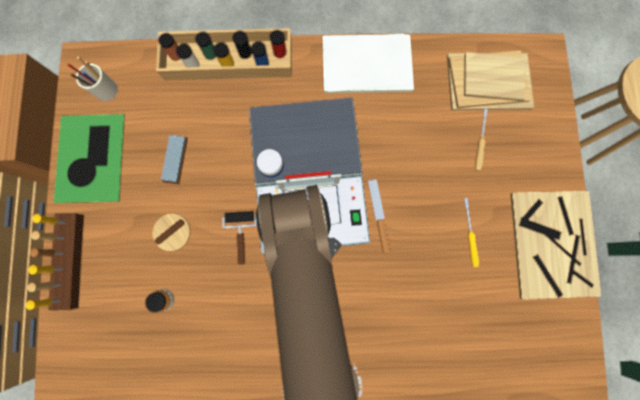

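Cover is propped (red bar upright at (325,260) in the scene crop), stay on its step, and all bystanders match the first top picture; the gripper touches nothing. Handing in.

```bash
python3 -c "
from plant import r
print(r.get_state()['clock'], r.get_state()['force']); r.finish_job()"
```

```text
39.775 [ 0.39349425 -0.10648513 -0.26524035]
the job is handed in; nothing more can be done
```

The splash cover stands propped on its stay, and the dial rests on the limit clip. I handed the job in at 39.8 s with the gripper clear of everything.

- **Cover:** I lifted it by the red bar to about 1.80 rad and saw the stay's foot behind the step. I lowered it until the stay took the load (+5.4 N on the tool) and let go. It was still standing in the last pictures.
- **Dial:** I turned it about 0.92 rad by gripping. To keep the gripper body off the cover, I then pushed the bar's tail end with closed fingers. The clip came in at about 1.13–1.14 rad of turn.
- **Clip:** I let go, then pushed once more to check. The dial broke away only at about 0.15 N m, against about 0.088 N m when turning freely. I stopped at about 0.20–0.23 N m, which I read as the clip bent about 0.055–0.07 rad.

**Uncertain or disagreeing checks:**
- On the first push, the finger's position suggested up to 0.08 rad of bend and the force only 0.04–0.067 rad. All of these are inside the allowed 0.03–0.1 rad.
- After letting go I expect the dial to have crept back to about 0.04 rad of bend. I worked that out from the friction and did not measure it after the final push.
- While lifting, a few millimetres of radial misalignment put about 23 N on the tool. I corrected it, and forces stayed at 12 N or less for the rest of the cover's travel.

In the last top picture the tin, roller, knife, gouge and baren are where they started.

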